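# Unstack the sound units onto their cradles

## Task

The four small sound units are stored in one stack on the workbench. Take the stack apart and set each unit, right way up and flat on the floor of the cradle, into the wooden cradle that matches its outline in shape and size: long, square, round and small oblong. Set them down without dropping them, and leave the glass tumbler and the black jar standing where they are.

Things in the scene. Friction and masses are not known exactly. Their poses are not given: they have to be found in the camera images.
- unit_long_mid (a point): Centre (half-way up) of the long dark metal unit, at the bottom of the stack: a box 60 mm (its x) by 190 mm (its y) and 40 mm high (z up), about 0.4 kg. Grasp it across its 60 mm width. On it, 55 mm either side of its middle along y, stand the square and the round unit, in either order. Knobs 6 mm high at the middle of its top.
- unit_square_mid (a point): Centre of the white square unit: a box 64 x 64 mm and 40 mm high (z up), about 0.25 kg, on top of the long unit at the start, its sides nearly parallel to that unit's.
- unit_round_mid (a point): Centre of the aluminium round unit: an upright cylinder 64 mm in diameter and 40 mm high (z up), about 0.25 kg, on top of the long unit at the start.
- unit_small_mid (a point): Centre of the small grey oblong unit: a box 34 mm (its x) by 54 mm (its y) and 36 mm high (z up), with a knob 6 mm high on top, about 0.12 kg; at the start it is the topmost thing, standing on the square or on the round unit, its y nearly parallel to the long unit's y. Grasp it across its 34 mm width.
- cradle_long: Fixed shallow wooden cradle on the bench: floor 5 mm thick, rim 7 mm wide and 11 mm high overall. The long one: inside 76 mm (its x) by 206 mm (its y), so the long unit has 8 mm of play on each side. Origin: centre of its underside, z up; the floor is 5 mm above it. The unit's y goes along the cradle's y, either way round.
- cradle_square: Fixed shallow wooden cradle on the bench: floor 5 mm thick, rim 7 mm wide and 11 mm high overall. The square one: inside 80 x 80 mm, so the square unit has 8 mm of play on each side. Origin: centre of its underside, z up; the floor is 5 mm above it. The unit's sides go along the cradle's x and y, any way round.
- cradle_round: Fixed shallow wooden cradle on the bench: floor 5 mm thick, rim 7 mm wide and 11 mm high overall. The round one: inside diameter 80 mm, so the round unit has 8 mm of play all round. Origin: centre of its underside, z up; the floor is 5 mm above it. Any yaw will do.
- cradle_small: Fixed shallow wooden cradle on the bench: floor 5 mm thick, rim 7 mm wide and 11 mm high overall. The small oblong one: inside 50 mm (its x) by 70 mm (its y), so the small unit has 8 mm of play on each side. Origin: centre of its underside, z up; the floor is 5 mm above it. The unit's y goes along the cradle's y, either way round.
- tumbler: Greenish glass tumbler standing open end up on the bench among the cradles, 68 mm across, 90 mm high. Origin: centre of its underside. Not to be moved or tipped.
- jar: Small black lidded jar, 44 mm across, 55 mm high, standing on the bench to the robot's right. Origin: centre of its underside. Not to be moved or tipped.
Not all that is in view belongs to the job. What is shaped like the part that bears unit_square_mid but pink is not meant.

How it is judged:
By the outcome, as a careful person would: the job done as asked, in the order asked, and still so for the second after the job is handed in, with the robot touching nothing.
It also fails if it takes over 106 s, if anything falls off the work surface, if the arm or the gripper's body presses on something with over 40 N, if the wrist force passes 120 N, or if a joint passes its speed limit or range.

## Robot

A 7-joint arm with a two-finger parallel gripper is mounted at the origin on the work surface. World frame = base frame: x ahead of the robot, y to its left, z up, the work surface at z = 0. Lengths are in m, angles in rad, forces in N, time in s.
With the tool pointing down it reaches from about 0.4 to 0.85 m from the base axis. Payload 10.4 kg.
Tool frame: the origin (TCP) lies midway between the tips of the shut fingers; the grasp point (between the pads) lies 19 mm behind it; z points along the fingers, x is the direction in which the jaws open and shut, and the axes are right-handed (so a half turn about z gives the same grasp; the last joint's range is limited). The gripper opens to 85 mm and grips with 20 to 120 N. Pads are 22 mm wide; open, the fingers measure 114 mm over their backs; the gripper's body (76 mm by 85 mm) begins 54 mm behind the grasp point. The pads swing forward as they close: fully open they stand 13 mm farther back than shut.
Start: joints at [-1.146, 0.332, -0.065, 1.46, 0.022, 1.35, -0.088], TCP at [0.271, 0.563, 0.231] pointing down, gripper open.
Joint ranges: [-2.6, 2.6], [-0.5, 2.12], [-1.47, 1.34], [0.16, 2.42], [-1.27, 4.41], [0.06, 2.06], [-2.6, 2.6]. Speed limits (rad/s): [2.22, 2.22, 2.79, 2.79, 3.14, 3.14, 3.14].

## Interface

Orientations are given as a unit quaternion [x, y, z, w].
In Python, from workcell import monitor, eyes, ticket, models gives the robot as it stands.
- The arm moves only by the tool servo_tool, never from a script. Its argument "motion" is a list of rows, each a list of 7 numbers: the opening, from 0 (shut) to 1 (fully open), then the shift along the tool's x, y, z in m, then the turn, a rotation vector about the tool's x, y, z in degrees. In form: [[fingers, tx, ty, tz, rx, ry, rz], ...]. A call has 1 to 20 rows; each row is the pose to reach, as a shift and turn from the pose commanded when the call began, along the tool's axes at that moment; what a row does not reach only later rows make up. A row lasts 1/8 s, in which the tool goes at most 62.5 mm and 10.7 degrees, less where a joint would pass 70% of its speed; a pose out of reach is approached as far as the arm can. A call with a gripper value outside its range is refused whole. The fingers move at their own pace and stop on an object; "grip_force" is the grip in N (left out, the last holds). Time passes only in rows, so rows that repeat a pose let the fingers close. It gives the time, the measured TCP pose, the force and the opening at its end, in the units of the state.
- monitor.get_obs(): the state, without advancing time (a new reading comes with each control period).
- eyes.camera(name): name is "scene" or "top" or "wrist"; returns (picture, depth): 420x560x3 uint8, blue, green, red; 420x560 float32, m along the optical axis (not along the pixel's ray), 0 where there is no reading.
- eyes.camera_info(name): a dict with "intrinsics" (3x3 intrinsics, pixels), "k1" (the pictures are not rectified: a ray, as slopes to the right and down, at radius r is drawn at 1 + k1 r^2 times it, then the intrinsics apply), "extrinsics" (4x4, takes a point from world to camera coordinates); the wrist camera has in their place "tool_from_camera" (4x4, takes a point from camera to tool coordinates, whose origin is the TCP and whose axes are the tool frame's). Camera axes: x right, y down, z forward; pixel columns grow to the right and rows downward; lengths in m; the calibration is good to about 2 mm. A picture is of the moment at which its call begins: read the wrist's pose just before it. camera_info takes no time and is no camera call.
- ticket.hand_in(): hands the job in, once; it reports no verdict.
Trained networks look in the newest picture that a camera, given by its name, has taken for a name from the list of things; names that differ only in an ending like _2 or _b are one class to them, and where a whole thing is asked for, a point or a joint stands for the part that bears it (a point fixed in the world has none). Each returns a list of dicts, best first, with "confidence" (0 to 1); they miss things now and then, are a little off and sometimes report something else, mostly with a low value. They report only what shows in the picture. A call takes as long as a camera call. They do not tell look-alikes from the thing itself.
- models.boxes_of(camera, thing): "point" ([x, y, z] in m, in the coordinates of the camera as it stood for that picture, good to about 4 mm: the middle of the surface that is visible of it).
The state is a dict: "clock": time; "joint_pos": joint angles; "joint_velocities": joint speeds; "tau": joint torques, N m; "position": TCP position; "ee_rot": TCP orientation; "ft_force": force on the tool from outside, world axes, zero at the start; "torque": the same for the moment, N m; "grip_width": opening from 0.0 (shut) to 1.0 (fully open).
Only numpy, scipy, OpenCV 4.12 (cv2) and the standard library are available. Lean on these libraries where they do the work, as an engineer would, in place of code of your own. Each camera call takes 0.05 s, during which the arm holds its last target. There are 200 camera calls.

## Working session

There is one attempt and no reset: what is moved stays moved. The work goes in short steps, Python scripts to look and compute and a tool call to move; the robot and the scene stay as the last step left them, time stands still between calls to the robot, and variables do not carry over. Pictures are saved under pics/ and viewed, about 12 in all and at most 16, crops included, and the job is handed in when it is done.

Besides the shell and the picture viewer there is one more tool, called as name([rows], argument=value, ...), one row to a line, values as JSON. servo_tool: Moves the arm, as the interface text tells. Its arguments: {"type":"object","properties":{"motion":{"type":"array"},"grip_force":{"type":"number"}},"required":["motion"]}

```bash
ls; mkdir -p pics; cat > h.py <<'E'
import numpy as np, cv2
from workcell import monitor, eyes, ticket, models
from scipy.spatial.transform import Rotation as R
def cam_T(name):
    i=eyes.camera_info(name)
    if 'extrinsics' in i: return np.linalg.inv(np.array(i['extrinsics']))
    o=monitor.get_obs(); T=np.eye(4); T[:3,:3]=R.from_quat(o['ee_rot']).as_matrix(); T[:3,3]=o['position']
    return T@np.array(i['tool_from_camera'])
def cloud(name,depth,T):
    i=eyes.camera_info(name);K=np.array(i['intrinsics']);k1=i['k1']
    h,w=depth.shape;v,u=np.mgrid[:h,:w].astype(np.float64)
    p=cv2.undistortPoints(np.stack([u.ravel(),v.ravel()],1)[:,None],K,np.array([k1,0,0,0.])).reshape(h,w,2)
    d=depth.astype(float);P=np.stack([p[...,0]*d,p[...,1]*d,d],-1)
    W=P@T[:3,:3].T+T[:3,3]; W[depth<=0]=np.nan
    return W
def look(name,fn=None):
    T=cam_T(name);im,d=eyes.camera(name);im=np.array(im);W=cloud(name,np.array(d),T)
    if fn: cv2.imwrite('pics/'+fn,im)
    return im,W,T
E
python3 - <<'E'
from h import *
o=monitor.get_obs();print({k:np.round(v,3).tolist() for k,v in o.items()})
for n in('top','scene'):
    im,W,T=look(n,n+'0.png');np.save(n+'W.npy',W)
    print(n,T[:3,3].round(3))
    for t in ['unit_long_mid','unit_square_mid','unit_round_mid','unit_small_mid','cradle_long','cradle_square','cradle_round','cradle_small','tumbler','jar']:
        for b in models.boxes_of(n,t)[:3]:
            print(t,round(b['confidence'],2),(T[:3,:3]@np.array(b['point'])+T[:3,3]).round(3))
E
```

```text
pics
{'clock': 0.0, 'joint_pos': [-1.146, 0.333, -0.065, 1.461, 0.022, 1.35, -0.088], 'joint_velocities': [0.0, 0.001, -0.001, -0.0, 0.0, -0.001, -0.0], 'tau': [-0.001, -62.544, 0.049, -39.16, 0.016, 0.01, -0.0], 'position': [0.27, 0.563, 0.23], 'ee_rot': [0.846, 0.532, -0.001, 0.0], 'ft_force': [-0.271, 0.206, 0.654], 'torque': [0.049, 0.007, 0.01], 'grip_width': 0.997}
top [ 0.374 -0.02   1.063]
unit_long_mid 0.85 [0.45  0.168 0.039]
unit_square_mid 0.73 [0.447 0.215 0.08 ]
unit_square_mid 0.66 [0.45  0.167 0.04 ]
unit_square_mid 0.6 [0.347 0.332 0.04 ]
unit_round_mid 0.97 [0.455 0.125 0.078]
unit_round_mid 0.65 [0.447 0.215 0.082]
unit_round_mid 0.2 [0.452 0.229 0.114]
unit_small_mid 0.62 [0.452 0.229 0.111]
cradle_long 0.68 [ 0.641 -0.276 -0.001]
cradle_square 0.7 [ 0.452 -0.189  0.003]
cradle_round 0.87 [ 0.635 -0.007  0.002]
cradle_round 0.29 [ 0.641 -0.274 -0.002]
cradle_small 0.63 [0.639 0.282 0.003]
scene [ 1.137 -0.886  0.783]
unit_long_mid 0.84 [0.482 0.126 0.022]
unit_square_mid 0.65 [0.472 0.203 0.065]
unit_square_mid 0.6 [0.342 0.303 0.038]
unit_round_mid 0.6 [0.465 0.105 0.076]
unit_small_mid 0.63 [0.458 0.212 0.107]
cradle_long 0.58 [ 0.644 -0.283  0.001]
cradle_square 0.83 [ 0.457 -0.195  0.004]
cradle_round 0.75 [ 0.639 -0.013  0.001]
cradle_small 0.56 [0.64  0.277 0.008]
jar 0.87 [ 0.464 -0.412  0.04 ]
jar 0.62 [ 0.639 -0.281  0.001]
jar 0.23 [0.46  0.213 0.106]
```

View pics/top0.png

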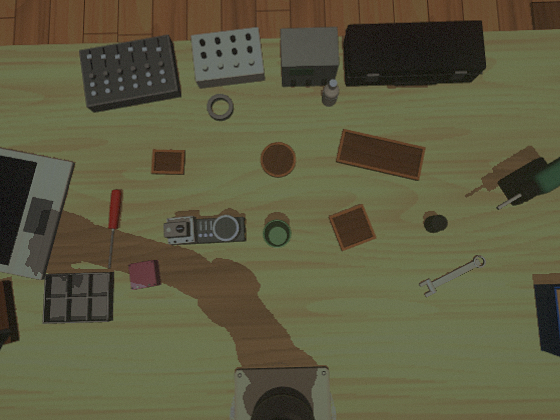

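View pics/scene0.png

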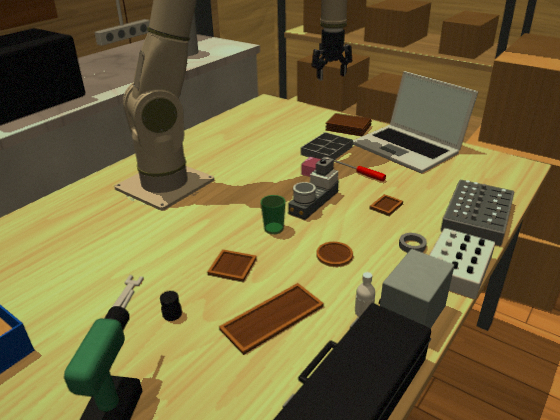

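The top view shows the stack at px (205,229), with the small unit on the square one at (180,229) and the round one at (226,229). The cradles are small (168,162), round (278,159), long (380,155) and square (352,227). The tumbler is at (277,232), the jar at (435,223) and the pink decoy at (144,274).

```bash
cat > fit.py <<'E'
from h import *
im=cv2.imread('pics/top0.png');W=np.load('topW.npy');X=W[...,0];Y=W[...,1];Z=W[...,2]
i=eyes.camera_info('top');K=np.array(i['intrinsics']);E=np.array(i['extrinsics']);T=np.linalg.inv(E)
def ray2z(uv,z):
    p=cv2.undistortPoints(np.float64(uv)[:,None],K,np.array([i['k1'],0,0,0.])).reshape(-1,2)
    d=np.c_[p,np.ones(len(p))]@T[:3,:3].T; return (T[:3,3]+d*((z-T[2,3])/d[:,2])[:,None])[:,:2]
g=cv2.cvtColor(im,cv2.COLOR_BGR2GRAY)
for n,(u,v) in dict(small=(168,162),round=(278,159),long=(380,155),square=(352,227)).items():
    m=np.zeros(g.shape,np.uint8);r=(slice(v-40,v+40),slice(u-55,u+55))
    m[r]=(g[r]<75)
    nl,lab=cv2.connectedComponents(m);m=(lab==lab[v,u]).astype(np.uint8)
    c=max(cv2.findContours(m,0,1)[0],key=cv2.contourArea)
    xy=ray2z(c.reshape(-1,2),0.011)
    q=cv2.minAreaRect((xy*1000).astype(np.float32));print(n,np.round(q,1) if 0 else q, 'centroid',xy.mean(0).round(4))
print('stack grid')
b=(X>.36)&(X<.54)&(Y>.03)&(Y<.30)
for lo,hi in((.1,.13),(.07,.09),(.03,.052)):
    s=b&(Z>lo)&(Z<hi);print(lo,s.sum(),np.nanmean(W[s],0).round(4),cv2.minAreaRect((W[s][:,:2]*1000).astype(np.float32)))
for n,(u,v) in dict(tumbler=(277,232),jar=(435,223)).items():
    s=(np.hypot(np.arange(560)[None]-u,np.arange(420)[:,None]-v)<22)&(Z>.03);print(n,np.nanmedian(W[s],0).round(3),W[s].max(0).round(3),W[s].min(0).round(3))
cv2.imwrite('pics/crop.png',cv2.convertScaleAbs(cv2.resize(im[195:265,150:300],None,fx=5,fy=5,interpolation=2),alpha=1.8))
E
python3 fit.py
```

```text
small ((639.41357421875, 280.8652038574219), (87.41482543945312, 66.78279876708984), 88.33304595947266) centroid [0.6384 0.2815]
round ((636.55224609375, -4.399383544921875), (86.23470306396484, 93.46813201904297), 88.33155059814453) centroid [ 0.6411 -0.0082]
long ((642.5435180664062, -271.13507080078125), (219.59201049804688, 92.87335205078125), 75.14244079589844) centroid [ 0.6425 -0.273 ]
square ((456.20428466796875, -187.38067626953125), (94.7698974609375, 92.69867706298828), 19.24602508544922) centroid [ 0.4608 -0.1846]
stack grid
0.1 370 [0.4526 0.232  0.1155] ((453.8377685546875, 233.41441345214844), (34.65919494628906, 54.62899398803711), 2.709293842315674)
0.07 975 [0.4544 0.1624 0.0796] ((456.2689514160156, 146.68446350097656), (65.64230346679688, 231.713134765625), 1.3419767618179321)
0.03 623 [0.4535 0.1562 0.0401] ((455.9284362792969, 170.89999389648438), (64.72361755371094, 181.2152862548828), 2.1677608489990234)
tumbler [0.448 0.004 0.083] [0.471 0.033 0.093] [ 0.406 -0.033  0.031]
jar [ 0.455 -0.393  0.054] [ 0.475 -0.375  0.06 ] [ 0.438 -0.415  0.03 ]
```

View pics/crop.png

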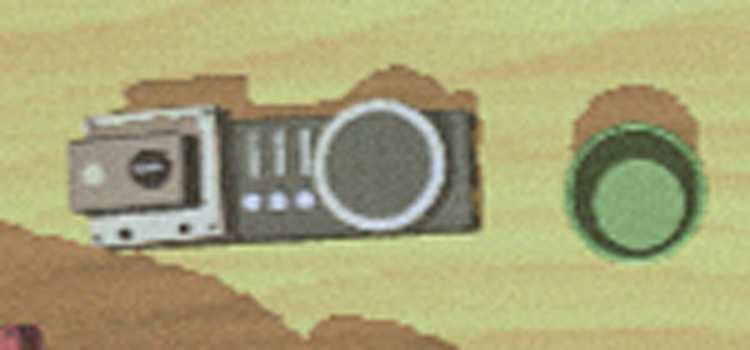

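The stack is square (with small on top) at +y and round at −y, about 117 mm from the base axis in y; yaw is about 2°. I'll add a pose-difference helper and go to a hover.

```bash
cat >> h.py <<'E'
def go(*targets):
    o=monitor.get_obs();R0=R.from_quat(o['ee_rot']);p0=np.array(o['position'])
    for x,y,z,yaw in targets:
        best=min((R0.inv()*(R.from_euler('z',a,degrees=True)*R.from_euler('x',180,degrees=True)) for a in(yaw,yaw+180)),key=lambda r:r.magnitude())
        t=R0.inv().apply(np.array([x,y,z])-p0)
        print('shift',t.round(4).tolist(),'rot',best.as_rotvec(degrees=True).round(1).tolist())
    ex=R0.as_matrix()[:,0];print('t',round(o['clock'],2),'pos',p0.round(4),'yaw',np.degrees(np.arctan2(ex[1],ex[0])).round(1),'q7',round(o['joint_pos'][6],2),'F',np.round(o['ft_force'],1),'w',round(o['grip_width'],3))
E
python3 -c "
from h import *
print(np.round(eyes.camera_info('wrist')['tool_from_camera'],3));go((.453,.20,.24,2.5))"
```

```text
[[ 1.    -0.001  0.001 -0.001]
 [ 0.     0.945  0.328 -0.085]
 [-0.001 -0.328  0.945 -0.143]
 [ 0.     0.     0.     1.   ]]
shift [-0.2486, 0.3218, -0.0087] rot [-0.0, -0.0, 61.8]
t 1.1 pos [0.2706 0.5634 0.2313] yaw 64.3 q7 -0.09 F [-1.2  0.2  0.3] w 1.0
```

servo_tool([
  [1,-0.249,0.322,-0.009,0,0,61.8],
  [1,-0.249,0.322,-0.009,0,0,61.8],
  [1,-0.249,0.322,-0.009,0,0,61.8],
  [1,-0.249,0.322,-0.009,0,0,61.8],
  [1,-0.249,0.322,-0.009,0,0,61.8],
  [1,-0.249,0.322,-0.009,0,0,61.8],
  [1,-0.249,0.322,-0.009,0,0,61.8],
  [1,-0.249,0.322,-0.009,0,0,61.8],
  [1,-0.249,0.322,-0.009,0,0,61.8],
  [1,-0.249,0.322,-0.009,0,0,61.8],
], grip_force=40)

```text
clock: 2.35
position: [0.4525, 0.2008, 0.2402]
ee_rot: [1.0, 0.023, -0.0, -0.0]
ft_force: [-0.5, 0.0, -1.1]
grip_width: 1.001
```

```bash
cat > stack.py <<'E'
from h import *
import sys
go((.453,.232,.2,2.5))
im,W,T=look('wrist',sys.argv[1]);X,Y,Z=np.moveaxis(W,-1,0)
b=(X>.36)&(X<.56)&(Y>.03)&(Y<.30)
for lo,hi in((.108,.119),(.119,.13),(.074,.085),(.034,.045)):
    s=b&(Z>lo)&(Z<hi)
    if s.sum()<20: continue
    m=cv2.morphologyEx(s.astype(np.uint8),cv2.MORPH_OPEN,np.ones((3,3)))
    n,lab,st,_=cv2.connectedComponentsWithStats(m)
    for k in range(1,n):
        if st[k,4]>150:
            P=W[lab==k];print(lo,len(P),'mid',np.median(P,0).round(4),'rect',[np.round(v,1).tolist() for v in cv2.minAreaRect((P[:,:2]*1000).astype(np.float32))])
            q=np.percentile(P,[1,99],axis=0);print('   box',q.round(4).tolist(),'mid',q.mean(0).round(4))
E
python3 stack.py w1.png
```

```text
shift [0.002, -0.0312, 0.0402] rot [-0.0, 0.0, 0.2]
t 2.35 pos [0.4525 0.2008 0.2402] yaw 2.7 q7 -0.45 F [-0.5  0.  -1.1] w 1.001
0.108 2262 mid [0.4537 0.2391 0.1162] rect [[454.3, 234.7], [33.9, 53.7], 3.3]
   box [[0.4373, 0.2084, 0.1118], [0.4711, 0.2614, 0.1181]] mid [0.4542 0.2349 0.1149]
0.119 404 mid [0.4549 0.2227 0.1225] rect [[455.0, 222.3], [16.8, 17.9], 2.6]
   box [[0.4466, 0.2138, 0.1202], [0.4632, 0.2312, 0.1241]] mid [0.4549 0.2225 0.1222]
0.074 962 mid [0.4299 0.233  0.0802] rect [[431.6, 230.3], [17.8, 63.5], 0.7]
   box [[0.4226, 0.1992, 0.0773], [0.4374, 0.2619, 0.0823]] mid [0.43   0.2305 0.0798]
0.074 1070 mid [0.4799 0.2372 0.0803] rect [[470.8, 233.0], [33.4, 63.4], 3.4]
   box [[0.455, 0.2031, 0.0771], [0.4883, 0.2647, 0.0824]] mid [0.4716 0.2339 0.0797]
0.074 2881 mid [0.4573 0.126  0.0807] rect [[457.2, 123.3], [63.4, 63.4], 1.6]
   box [[0.4278, 0.0938, 0.075], [0.4872, 0.1541, 0.0823]] mid [0.4575 0.124  0.0786]
0.034 596 mid [0.4523 0.2684 0.04  ] rect [[453.4, 268.7], [59.9, 10.4], 3.6]
   box [[0.4238, 0.2628, 0.0361], [0.4831, 0.2734, 0.0421]] mid [0.4534 0.2681 0.0391]
0.034 1736 mid [0.4587 0.1681 0.0404] rect [[456.7, 164.2], [60.1, 50.2], 2.7]
   box [[0.4273, 0.142, 0.0379], [0.4857, 0.1871, 0.0438]] mid [0.4565 0.1646 0.0409]
```

View pics/w1.png

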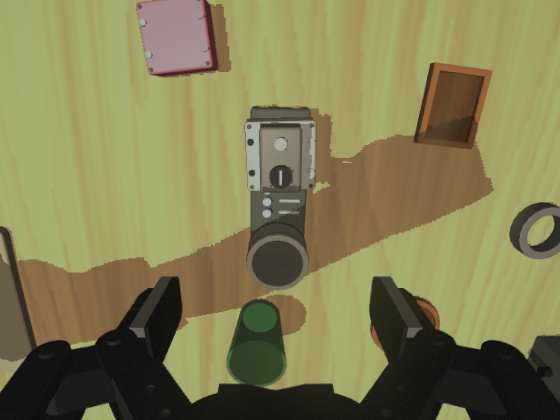

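The wrist view shows small on square at px (281,155), round at (277,262), and the small cradle at (455,107). The sizes and heights match the task text. Grasping the small unit.

servo_tool([
  [0.8,0.0034,-0.0338,0.05,0,0,0],
  [0.8,0.0034,-0.0338,0.09,0,0,0],
  [0.8,0.0034,-0.0338,0.12,0,0,0],
  [0.8,0.0034,-0.0338,0.145,0,0,0],
  [0.8,0.0034,-0.0338,0.152,0,0,0],
  [0.8,0.0034,-0.0338,0.152,0,0,0],
  [0,0.0034,-0.0338,0.152,0,0,0],
  [0,0.0034,-0.0338,0.152,0,0,0],
  [0,0.0034,-0.0338,0.152,0,0,0],
  [0,0.0034,-0.0338,0.152,0,0,0],
  [0,0.0034,-0.0338,0.152,0,0,0],
  [0,0.0034,-0.0338,0.145,0,0,0],
  [0,0.0034,-0.0338,0.12,0,0,0],
  [0,0.0034,-0.0338,0.07,0,0,0],
  [0,0.0034,-0.0338,0.03,0,0,0],
])

```text
clock: 4.28
position: [0.4549, 0.2333, 0.2124]
ee_rot: [1.0, 0.022, 0.0, -0.0]
ft_force: [0.2, 0.9, -1.3]
grip_width: 0.389
```

```bash
python3 -c "
from h import *
go((.60,.281,.2,-2))"
```

```text
shift [0.147, -0.0412, 0.0125] rot [-0.0, -0.0, 4.5]
t 4.28 pos [0.4549 0.2333 0.2124] yaw 2.5 q7 -0.5 F [ 0.2  0.9 -1.3] w 0.389
```

servo_tool([
  [0,0.183,0.02,0.0,0,0,4.5],
  [0,0.183,0.02,0.0,0,0,4.5],
  [0,0.183,0.02,0.0,0,0,4.5],
  [0,0.183,0.02,0,0,0,4.5],
  [0,0.183,0.02,0,0,0,4.5],
  [0,0.183,0.02,0,0,0,4.5],
])

```text
clock: 5.03
position: [0.6377, 0.2222, 0.2112]
ee_rot: [1.0, -0.017, 0.0, -0.001]
ft_force: [0.3, -0.2, -1.5]
grip_width: 0.392
```

```bash
cat > crad.py <<'E'
from h import *
import sys
def cradle(name,gx,gy,fn):
    im,W,T=look('wrist',fn);i=eyes.camera_info('wrist');K=np.array(i['intrinsics'])
    hsv=cv2.cvtColor(im,cv2.COLOR_BGR2HSV)
    rad={'small':.055,'round':.06,'square':.075,'long':.135}[name]
    near=(np.hypot(W[...,0]-gx,W[...,1]-gy)<rad)&(W[...,2]<.03)
    seed=near&(np.hypot(W[...,0]-gx,W[...,1]-gy)<.015)
    wood=near&(W[...,2]>.0025)&(W[...,2]<.02)
    wood=cv2.morphologyEx(wood.astype(np.uint8),cv2.MORPH_OPEN,np.ones((3,3)))
    rim=near&(W[...,2]>.008)&(W[...,2]<.02)
    for nm,m in(('all',wood),('rim',rim.astype(np.uint8))):
        n,lab,st,_=cv2.connectedComponentsWithStats(m)
        k=1+np.argmax(st[1:,4]);P=W[lab==k]
        if nm=='rim': P=W[rim]
        print(nm,len(P),'median z',np.median(P[:,2]).round(4),'rect',[np.round(v,1).tolist() for v in cv2.minAreaRect((P[:,:2]*1000).astype(np.float32))])
        if name=='round': 
            A=np.c_[2*P[:,:2],np.ones(len(P))];s=np.linalg.lstsq(A,(P[:,:2]**2).sum(1),rcond=None)[0];print('circle',s[:2].round(4),np.sqrt(s[2]+s[0]**2+s[1]**2).round(4))
    ov=im.copy();ov[wood>0]=(ov[wood>0]*.5+[0,120,0]).astype(np.uint8);cv2.imwrite('pics/'+fn,np.hstack([im])) if 0 else cv2.imwrite('pics/'+fn,ov)
if __name__=='__main__':
    go();cradle(sys.argv[1],float(sys.argv[2]),float(sys.argv[3]),sys.argv[4])
E
python3 crad.py small .639 .281 c1.png
```

```text
t 5.03 pos [0.6377 0.2222 0.2112] yaw -1.9 q7 -0.33 F [ 0.3 -0.2 -1.5] w 0.392
all 5604 median z 0.006 rect [[641.2, 282.6], [84.1, 64.2], 86.5]
rim 2025 median z 0.0113 rect [[641.2, 282.6], [84.1, 64.2], 86.5]
```

View pics/c1.png

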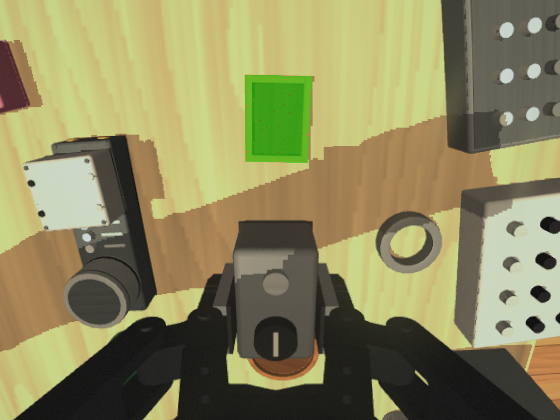

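The fit is exact (84.1×64.2 mm), with the centre at (0.641, 0.283) and yaw −3.5°. The unit is held level. Lowering it.

servo_tool([
  [0,0.0015,-0.0594,0.03,0,0,1.6],
  [0,0.0015,-0.0594,0.08,0,0,1.6],
  [0,0.0015,-0.0594,0.13,0,0,1.6],
  [0,0.0015,-0.0594,0.17,0,0,1.6],
  [0,0.0015,-0.0594,0.188,0,0,1.6],
  [0,0.0015,-0.0594,0.194,0,0,1.6],
  [0,0.0015,-0.0594,0.194,0,0,1.6],
  [0,0.0015,-0.0594,0.194,0,0,1.6],
])

```text
clock: 6.08
position: [0.6431, 0.2814, 0.0181]
ee_rot: [1.0, -0.031, 0.001, -0.001]
ft_force: [-0.1, -1.1, -1.1]
grip_width: 0.39
```

```bash
python3 -c "
from h import *
go((.6412,.2815,.013,-3.5))"
```

```text
shift [-0.0019, 0.0, 0.0051] rot [-0.1, -0.1, -0.1]
t 6.08 pos [0.6431 0.2814 0.0181] yaw -3.6 q7 -0.4 F [-0.1 -1.1 -1.1] w 0.39
```

servo_tool([
  [0,-0.0015,0,0.003,0,0,0],
  [0,-0.0015,0,0.0055,0,0,0],
  [0,-0.0015,0,0.0055,0,0,0],
  [0.75,-0.0015,0,0.0055,0,0,0],
  [0.75,-0.0015,0,0.0055,0,0,0],
  [0.75,-0.0015,0,0.0055,0,0,0],
  [0.75,-0.0015,0,0.0,0,0,0],
  [1,-0.0015,0,-0.04,0,0,0],
  [1,-0.0015,0,-0.1,0,0,0],
  [1,-0.0015,0,-0.16,0,0,0],
  [1,-0.06,0.034,-0.2,0,0,-3],
  [1,-0.12,0.068,-0.2,0,0,-6.1],
  [1,-0.181,0.1026,-0.2,0,0,-6.1],
  [1,-0.181,0.1026,-0.2,0,0,-6.1],
  [1,-0.181,0.1026,-0.2,0,0,-6.1],
  [1,-0.181,0.1026,-0.2,0,0,-6.1],
])

```text
clock: 8.07
position: [0.4558, 0.1901, 0.2168]
ee_rot: [1.0, 0.022, 0.0, -0.0]
ft_force: [1.2, 0.1, -0.1]
grip_width: 0.999
```

```bash
python3 stack.py w2.png; python3 - <<'E'
from h import *
im,W,T=look('top');s=(np.hypot(W[...,0]-.641,W[...,1]-.282)<.06)&(W[...,2]>.033)
print('small placed',s.sum(),np.median(W[s],0),cv2.minAreaRect((W[s][:,:2]*1000).astype(np.float32)))
E
```

```text
shift [-0.0009, -0.042, 0.0168] rot [-0.0, -0.1, 0.0]
t 8.07 pos [0.4558 0.1901 0.2168] yaw 2.5 q7 -0.43 F [ 1.2  0.1 -0.1] w 0.999
0.074 5852 mid [0.4552 0.2337 0.0803] rect [[455.4, 231.6], [64.2, 64.5], 3.9]
   box [[0.424, 0.2005, 0.0776], [0.4867, 0.2637, 0.0821]] mid [0.4553 0.2321 0.0799]
0.074 3331 mid [0.4574 0.1263 0.0807] rect [[457.2, 123.9], [63.2, 63.3], 69.8]
   box [[0.4278, 0.0951, 0.0749], [0.487, 0.1541, 0.0823]] mid [0.4574 0.1246 0.0786]
0.074 165 mid [0.4401 0.0325 0.0797] rect [[439.8, 32.2], [26.0, 4.0], 1.0]
   box [[0.427, 0.0303, 0.0742], [0.4528, 0.0342, 0.0845]] mid [0.4399 0.0322 0.0794]
0.034 680 mid [0.4516 0.2685 0.04  ] rect [[453.6, 268.4], [58.7, 9.7], 2.4]
   box [[0.4244, 0.2627, 0.0371], [0.4827, 0.2733, 0.0419]] mid [0.4536 0.268  0.0395]
0.034 2135 mid [0.4587 0.1692 0.0404] rect [[456.0, 164.1], [61.5, 51.5], 4.2]
   box [[0.427, 0.1421, 0.0382], [0.4855, 0.19, 0.0432]] mid [0.4563 0.166  0.0407]
small placed 284 [0.63883226 0.28067569 0.04021569] ((639.865234375, 281.21343994140625), (55.05851745605469, 34.72846603393555), 85.7817153930664)
```

View pics/w2.png

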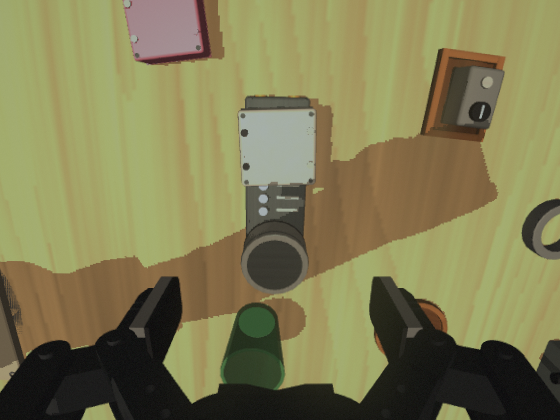

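The small unit sits flat in its cradle: its top is at 0.040 and its yaw matches the cradle's. The square unit is at (0.4554, 0.2318), yaw 3.8°. Grasping it.

servo_tool([
  [1,0.0014,-0.0417,0.03,0,0,-1.2],
  [1,0.0014,-0.0417,0.08,0,0,-1.2],
  [1,0.0014,-0.0417,0.12,0,0,-1.2],
  [1,0.0014,-0.0417,0.15,0,0,-1.2],
  [1,0.0014,-0.0417,0.173,0,0,-1.2],
  [1,0.0014,-0.0417,0.173,0,0,-1.2],
  [1,0.0014,-0.0417,0.173,0,0,-1.2],
  [0,0.0014,-0.0417,0.173,0,0,-1.2],
  [0,0.0014,-0.0417,0.173,0,0,-1.2],
  [0,0.0014,-0.0417,0.173,0,0,-1.2],
  [0,0.0014,-0.0417,0.173,0,0,-1.2],
  [0,0.0014,-0.0417,0.165,0,0,-1.2],
  [0,0.0014,-0.0417,0.14,0,0,-1.2],
  [0,0.0014,-0.0417,0.09,0,0,-1.2],
  [0,0.0014,-0.0417,0.03,0,0,-1.2],
  [0,0.0014,-0.0417,-0.02,0,0,-1.2],
], grip_force=60)

```text
clock: 10.18
position: [0.4546, 0.2312, 0.2391]
ee_rot: [0.999, 0.033, 0.001, -0.0]
ft_force: [1.2, 1.7, -2.5]
grip_width: 0.736
```

```bash
python3 -c "
from h import *
go((.45,.02,.235,12),(.435,-.245,.235,19.2))"
```

```text
shift [-0.0183, 0.2105, 0.0039] rot [-0.0, -0.1, -8.3]
shift [-0.0505, 0.4739, 0.0036] rot [-0.0, -0.1, -15.5]
t 10.18 pos [0.4546 0.2312 0.2391] yaw 3.7 q7 -0.48 F [ 1.2  1.7 -2.5] w 0.736
```

servo_tool([
  [0,-0.0095,0.475,0.003,0,0,-15.5],
  [0,-0.0095,0.475,0.003,0,0,-15.5],
  [0,-0.0095,0.475,0.003,0,0,-15.5],
  [0,-0.0095,0.475,0.003,0,0,-15.5],
  [0,-0.0095,0.475,0.003,0,0,-15.5],
  [0,-0.0095,0.475,0.003,0,0,-15.5],
  [0,-0.0095,0.475,0.003,0,0,-15.5],
  [0,-0.0095,0.475,0.003,0,0,-15.5],
  [0,-0.0095,0.475,0.003,0,0,-15.5],
  [0,-0.0095,0.475,0.003,0,0,-15.5],
  [0,-0.0095,0.475,0.003,0,0,-15.5],
])

```text
clock: 11.55
position: [0.4765, -0.2417, 0.2333]
ee_rot: [0.986, 0.168, 0.0, -0.0]
ft_force: [0.2, -0.7, -2.9]
grip_width: 0.739
```

```bash
python3 crad.py square .456 -.187 c2.png
```

```text
t 11.55 pos [ 0.4765 -0.2417  0.2333] yaw 19.4 q7 0.83 F [ 0.2 -0.7 -2.9] w 0.739
all 8032 median z 0.0058 rect [[455.7, -190.7], [94.9, 93.8], 19.2]
rim 2365 median z 0.0114 rect [[455.7, -190.7], [94.9, 93.8], 19.2]
```

View pics/c2.png

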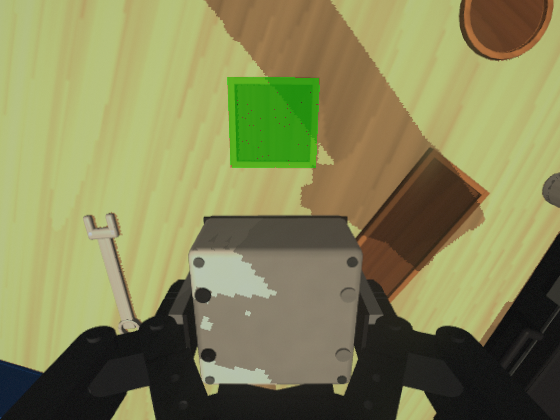

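servo_tool([
  [0,-0.0026,-0.0552,0.03,0,0,0.2],
  [0,-0.0026,-0.0552,0.08,0,0,0.2],
  [0,-0.0026,-0.0552,0.13,0,0,0.2],
  [0,-0.0026,-0.0552,0.18,0,0,0.2],
  [0,-0.0026,-0.0552,0.21,0,0,0.2],
  [0,-0.0026,-0.0552,0.219,0,0,0.2],
  [0,-0.0026,-0.0552,0.219,0,0,0.2],
  [0,-0.0026,-0.0552,0.219,0,0,0.2],
])

```text
clock: 12.6
position: [0.4567, -0.1919, 0.0156]
ee_rot: [0.986, 0.166, 0.001, 0.0]
ft_force: [0.3, -0.2, -2.1]
grip_width: 0.742
```

```bash
python3 -c "
from h import *
go((.4557,-.1905,.009,19.2),(.4557,-.1905,.2,19.2),(.456,.09,.22,2.7))"
```

```text
shift [-0.0005, -0.0017, 0.0066] rot [0.0, -0.1, -0.1]
shift [-0.0001, -0.0015, -0.1844] rot [0.0, -0.1, -0.1]
shift [0.0919, -0.2666, -0.2044] rot [0.0, -0.1, 16.4]
t 12.6 pos [ 0.4567 -0.1919  0.0156] yaw 19.1 q7 0.9 F [ 0.3 -0.2 -2.1] w 0.742
```

servo_tool([
  [0,0,-0.001,0.003,0,0,0],
  [0,0,-0.001,0.0055,0,0,0],
  [0,0,-0.001,0.007,0,0,0],
  [0,0,-0.001,0.007,0,0,0],
  [1,0,-0.001,0.007,0,0,0],
  [1,0,-0.001,0.007,0,0,0],
  [1,0,-0.001,0.007,0,0,0],
  [1,0,-0.001,0.0,0,0,0],
  [1,0,-0.001,-0.04,0,0,0],
  [1,0,-0.001,-0.1,0,0,0],
  [1,0,-0.001,-0.16,0,0,0],
  [1,0.02,-0.06,-0.2,0,0,4],
  [1,0.04,-0.12,-0.204,0,0,8],
  [1,0.06,-0.18,-0.204,0,0,12],
  [1,0.087,-0.252,-0.204,0,0,16.4],
  [1,0.087,-0.252,-0.204,0,0,16.4],
  [1,0.087,-0.252,-0.204,0,0,16.4],
  [1,0.087,-0.252,-0.204,0,0,16.4],
])

```text
clock: 14.85
position: [0.4557, 0.0736, 0.2185]
ee_rot: [1.0, 0.022, 0.0, 0.0]
ft_force: [-0.4, -0.9, -0.1]
grip_width: 0.999
```

```bash
python3 stack.py w3.png; python3 - <<'E'
from h import *
im,W,T=look('top');s=(np.hypot(W[...,0]-.456,W[...,1]+.1905)<.065)&(W[...,2]>.033)
print('sq placed',s.sum(),np.median(W[s],0),cv2.minAreaRect((W[s][:,:2]*1000).astype(np.float32)))
E
```

```text
shift [0.0044, -0.1584, 0.0184] rot [0.0, -0.0, 0.1]
t 14.85 pos [0.4557 0.0736 0.2185] yaw 2.6 q7 -0.23 F [-0.4 -0.9 -0.1] w 0.999
0.074 4675 mid [0.4572 0.1248 0.0807] rect [[457.0, 123.6], [63.1, 63.3], 3.7]
   box [[0.4278, 0.0939, 0.0777], [0.4868, 0.1536, 0.0823]] mid [0.4573 0.1238 0.08  ]
0.034 6704 mid [0.4562 0.1969 0.0403] rect [[455.4, 188.4], [60.6, 94.4], 1.9]
   box [[0.4258, 0.1476, 0.0378], [0.4848, 0.2346, 0.0422]] mid [0.4553 0.1911 0.04  ]
sq placed 672 [ 0.45372463 -0.18980267  0.04412179] ((454.21514892578125, -190.9216766357422), (63.93470001220703, 64.13277435302734), 19.446334838867188)
```

View pics/w3.png

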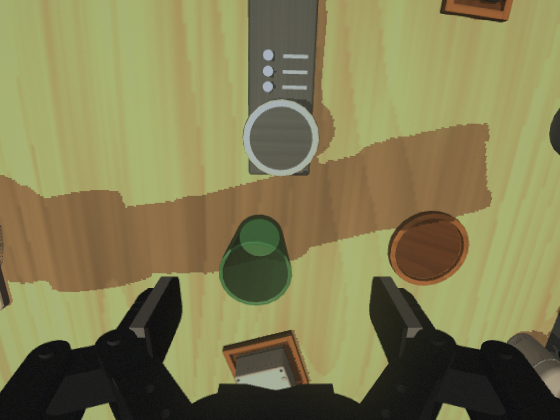

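Square is in its cradle (top 0.044, yaw 19.4°). Round is at (0.457, 0.124); the round cradle shows at px (428,247). Grasping the round unit.

servo_tool([
  [1,0.0038,-0.05,0.03,0,0,0],
  [1,0.0038,-0.05,0.08,0,0,0],
  [1,0.0038,-0.05,0.12,0,0,0],
  [1,0.0038,-0.05,0.15,0,0,0],
  [1,0.0038,-0.05,0.1745,0,0,0],
  [1,0.0038,-0.05,0.1745,0,0,0],
  [1,0.0038,-0.05,0.1745,0,0,0],
  [0,0.0038,-0.05,0.1745,0,0,0],
  [0,0.0038,-0.05,0.1745,0,0,0],
  [0,0.0038,-0.05,0.1745,0,0,0],
  [0,0.0038,-0.05,0.1745,0,0,0],
  [0,0.0038,-0.05,0.165,0,0,0],
  [0,0.0038,-0.05,0.14,0,0,0],
  [0,0.0038,-0.05,0.09,0,0,0],
  [0,0.0038,-0.05,0.03,0,0,0],
  [0,0.0038,-0.05,-0.02,0,0,0],
])

```text
clock: 16.95
position: [0.457, 0.1245, 0.2412]
ee_rot: [1.0, 0.023, 0.001, -0.0]
ft_force: [1.2, 1.1, -3.0]
grip_width: 0.733
```

```bash
python3 -c "
from h import *
go((.638,-.07,.235,2.5))"
```

```text
shift [0.172, 0.2026, 0.0062] rot [-0.1, -0.1, 0.1]
t 16.95 pos [0.457  0.1245 0.2412] yaw 2.6 q7 -0.33 F [ 1.2  1.1 -3. ] w 0.733
```

servo_tool([
  [0,0.172,0.2026,0.006,0,0,0],
  [0,0.172,0.2026,0.006,0,0,0],
  [0,0.172,0.2026,0.006,0,0,0],
  [0,0.172,0.2026,0.006,0,0,0],
  [0,0.172,0.2026,0.006,0,0,0],
  [0,0.172,0.2026,0.006,0,0,0],
  [0,0.172,0.2026,0.006,0,0,0],
])

```text
clock: 17.82
position: [0.6378, -0.0679, 0.2326]
ee_rot: [1.0, 0.024, -0.0, -0.001]
ft_force: [0.1, -0.5, -3.3]
grip_width: 0.733
```

```bash
python3 crad.py round .638 -.007 c3.png
```

```text
t 17.82 pos [ 0.6378 -0.0679  0.2326] yaw 2.7 q7 0.27 F [ 0.1 -0.5 -3.3] w 0.733
all 6321 median z 0.0062 rect [[639.4, -5.2], [92.9, 92.8], 45.7]
circle [ 0.6391 -0.0049] 0.0332
rim 1810 median z 0.0111 rect [[639.4, -5.2], [92.9, 92.8], 45.7]
circle [ 0.6391 -0.0053] 0.0432
```

View pics/c3.png

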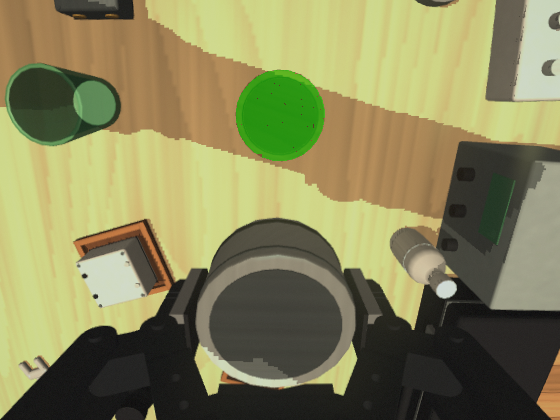

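servo_tool([
  [0,0.0045,-0.0626,0.03,0,0,0],
  [0,0.0045,-0.0626,0.08,0,0,0],
  [0,0.0045,-0.0626,0.13,0,0,0],
  [0,0.0045,-0.0626,0.18,0,0,0],
  [0,0.0045,-0.0626,0.21,0,0,0],
  [0,0.0045,-0.0626,0.218,0,0,0],
  [0,0.0045,-0.0626,0.218,0,0,0],
  [0,0.0045,-0.0626,0.218,0,0,0],
])

```text
clock: 18.88
position: [0.641, -0.0065, 0.0162]
ee_rot: [1.0, 0.023, 0.001, -0.0]
ft_force: [0.0, 0.0, -3.0]
grip_width: 0.733
```

```bash
python3 -c "
from h import *
go((.6393,-.005,.009,2.7),(.456,.10,.23,2.4))"
```

```text
shift [-0.0016, -0.0016, 0.0072] rot [-0.0, -0.2, -0.0]
shift [-0.1792, -0.1151, -0.2142] rot [-0.0, -0.2, 0.3]
t 18.88 pos [ 0.641  -0.0065  0.0162] yaw 2.7 q7 0.26 F [ 0.  0. -3.] w 0.733
```

servo_tool([
  [0,-0.0014,-0.0012,0.003,0,0,0],
  [0,-0.0014,-0.0012,0.0055,0,0,0],
  [0,-0.0014,-0.0012,0.0075,0,0,0],
  [0,-0.0014,-0.0012,0.0075,0,0,0],
  [1,-0.0014,-0.0012,0.0075,0,0,0],
  [1,-0.0014,-0.0012,0.0075,0,0,0],
  [1,-0.0014,-0.0012,0.0075,0,0,0],
  [1,-0.0014,-0.0012,0.0,0,0,0],
  [1,-0.0014,-0.0012,-0.04,0,0,0],
  [1,-0.0014,-0.0012,-0.1,0,0,0],
  [1,-0.0014,-0.0012,-0.16,0,0,0],
  [1,-0.06,-0.03,-0.2,0,0,0],
  [1,-0.12,-0.07,-0.214,0,0,0],
  [1,-0.179,-0.115,-0.214,0,0,0],
  [1,-0.179,-0.115,-0.214,0,0,0],
  [1,-0.179,-0.115,-0.214,0,0,0],
  [1,-0.179,-0.115,-0.214,0,0,0],
])

```text
clock: 21.0
position: [0.4563, 0.0992, 0.2287]
ee_rot: [1.0, 0.023, 0.0, -0.0]
ft_force: [0.6, 0.7, -0.5]
grip_width: 0.998
```

```bash
python3 stack.py w4.png; python3 - <<'E'
from h import *
im,W,T=look('top','top2.png');s=(np.hypot(W[...,0]-.639,W[...,1]+.005)<.065)&(W[...,2]>.033)
print('round placed',s.sum(),np.median(W[s],0),cv2.minAreaRect((W[s][:,:2]*1000).astype(np.float32)))
E
```

```text
shift [0.0028, -0.1327, 0.0288] rot [-0.0, -0.0, 0.1]
t 21.0 pos [0.4563 0.0992 0.2287] yaw 2.6 q7 -0.29 F [ 0.6  0.7 -0.5] w 0.998
0.034 12179 mid [0.4563 0.1846 0.0403] rect [[456.1, 173.3], [60.6, 182.0], 1.6]
   box [[0.4259, 0.0858, 0.0381], [0.4856, 0.2621, 0.0422]] mid [0.4558 0.174  0.0401]
round placed 496 [ 0.63610416 -0.00760306  0.04444202] ((636.40771484375, -7.9281158447265625), (61.389556884765625, 62.31806945800781), 58.77614212036133)
```

View pics/w4.png

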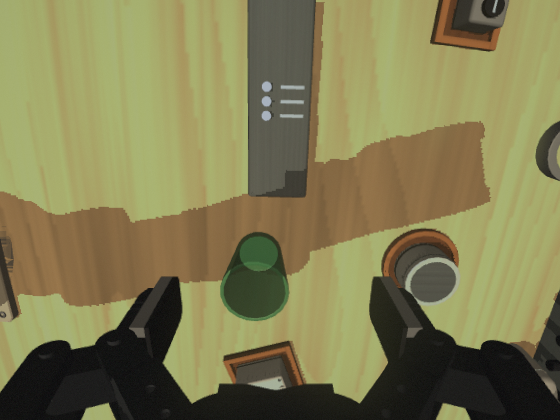

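Round is flat in its cradle (top 0.044). The long unit would block the wrist view once held, so I'll look at the long cradle first.

```bash
python3 -c "
from h import *
go((.627,-.329,.30,-14.9))"
```

```text
shift [0.1515, 0.435, -0.0715] rot [0.0, -0.0, 17.4]
t 21.1 pos [0.4564 0.0988 0.2283] yaw 2.5 q7 -0.29 F [ 1.   0.1 -1. ] w 0.998
```

servo_tool([
  [1,0.1515,0.435,-0.0715,0,0,17.4],
  [1,0.1515,0.435,-0.0715,0,0,17.4],
  [1,0.1515,0.435,-0.0715,0,0,17.4],
  [1,0.1515,0.435,-0.0715,0,0,17.4],
  [1,0.1515,0.435,-0.0715,0,0,17.4],
  [1,0.1515,0.435,-0.0715,0,0,17.4],
  [1,0.1515,0.435,-0.0715,0,0,17.4],
  [1,0.1515,0.435,-0.0715,0,0,17.4],
  [1,0.1515,0.435,-0.0715,0,0,17.4],
  [1,0.1515,0.435,-0.0715,0,0,17.4],
  [1,0.1515,0.435,-0.0715,0,0,17.4],
])

```text
clock: 22.48
position: [0.6274, -0.3266, 0.2998]
ee_rot: [0.992, -0.128, 0.0, -0.0]
ft_force: [-0.4, 0.2, -0.2]
grip_width: 1.001
```

```bash
python3 crad.py long .6425 -.271 c4.png; python3 -c "
from h import *
go((.456,.1773,.22,2.0),(.456,.1773,.005,2.0))"
```

```text
t 22.48 pos [ 0.6274 -0.3266  0.2998] yaw -14.7 q7 0.42 F [-0.4  0.2 -0.2] w 1.001
all 13098 median z 0.0056 rect [[645.0, -274.1], [220.8, 91.0], 75.2]
rim 2911 median z 0.0114 rect [[645.0, -274.1], [220.8, 91.0], 75.2]
shift [-0.2935, -0.444, 0.0802] rot [-0.0, -0.0, -16.7]
shift [-0.2935, -0.4439, 0.2952] rot [-0.0, -0.0, -16.7]
t 22.52 pos [ 0.6274 -0.3266  0.2999] yaw -14.7 q7 0.42 F [ 0.   0.4 -0.6] w 0.999
```

View pics/c4.png

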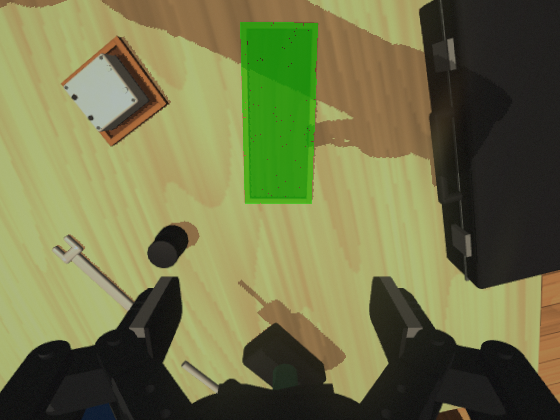

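servo_tool([
  [1,-0.2935,-0.444,0.08,0,0,-16.7],
  [1,-0.2935,-0.444,0.08,0,0,-16.7],
  [1,-0.2935,-0.444,0.08,0,0,-16.7],
  [1,-0.2935,-0.444,0.08,0,0,-16.7],
  [1,-0.2935,-0.444,0.08,0,0,-16.7],
  [1,-0.2935,-0.444,0.08,0,0,-16.7],
  [1,-0.2935,-0.444,0.08,0,0,-16.7],
  [1,-0.2935,-0.444,0.08,0,0,-16.7],
  [1,-0.2935,-0.444,0.08,0,0,-16.7],
  [1,-0.2935,-0.444,0.08,0,0,-16.7],
  [1,-0.2935,-0.444,0.08,0,0,-16.7],
  [1,-0.2935,-0.444,0.12,0,0,-16.7],
  [1,-0.2935,-0.444,0.15,0,0,-16.7],
], grip_force=80)

```text
clock: 24.15
position: [0.4568, 0.175, 0.1491]
ee_rot: [1.0, 0.016, 0.0, -0.0]
ft_force: [-0.1, 0.4, -0.4]
grip_width: 0.998
```

```bash
python3 stack.py w5.png; python3 -c "
from h import *
go((.456,.1773,.005,2.0))"
```

```text
shift [-0.002, -0.0571, -0.0509] rot [-0.0, -0.0, -0.7]
t 24.15 pos [0.4568 0.175  0.1491] yaw 1.8 q7 -0.37 F [-0.1  0.4 -0.4] w 0.998
0.034 17045 mid [0.456  0.1962 0.0403] rect [[455.8, 178.3], [60.5, 188.8], 1.4]
   box [[0.4256, 0.0875, 0.038], [0.4852, 0.2712, 0.042]] mid [0.4554 0.1793 0.04  ]
shift [0.0016, -0.0035, 0.1406] rot [0.1, 0.2, -0.2]
t 24.2 pos [0.455  0.1741 0.1456] yaw 1.8 q7 -0.37 F [-2.9 -1.1 -4.4] w 1.0
```

servo_tool([
  [1,0,-0.0008,0.0,0,0,0.3],
  [1,0,-0.0008,0.05,0,0,0.3],
  [1,0,-0.0008,0.1,0,0,0.3],
  [1,0,-0.0008,0.13,0,0,0.3],
  [1,0,-0.0008,0.145,0,0,0.3],
  [1,0,-0.0008,0.145,0,0,0.3],
  [1,0,-0.0008,0.145,0,0,0.3],
  [1,0,-0.0008,0.145,0,0,0.3],
])

```text
clock: 25.2
position: [0.4572, 0.1776, 0.006]
ee_rot: [1.0, 0.014, 0.001, -0.001]
ft_force: [0.7, -0.3, 0.0]
grip_width: 0.996
```

```bash
python3 -c "
from h import *
go((.4557,.178,.005,1.6))"
```

```text
shift [-0.0015, -0.0004, 0.001] rot [-0.1, -0.1, 0.0]
t 25.2 pos [0.4572 0.1776 0.006 ] yaw 1.6 q7 -0.23 F [ 0.7 -0.3  0. ] w 0.996
```

servo_tool([
  [0,-0.001,0,0,0,0,0],
  [0,-0.001,0,0,0,0,0],
  [0,-0.001,0,0,0,0,0],
  [0,-0.001,0,0,0,0,0],
  [0,-0.001,0,0,0,0,0],
  [0,-0.001,0,-0.01,0,0,0],
  [0,-0.001,0,-0.03,0,0,0],
  [0,-0.001,0,-0.07,0,0,0],
  [0,-0.001,0,-0.12,0,0,0],
  [0,-0.001,0,-0.17,0,0,0],
  [0,-0.001,0,-0.21,0,0,0],
  [0,-0.001,0,-0.21,0,0,0],
])

```text
clock: 26.7
position: [0.4565, 0.1774, 0.2174]
ee_rot: [1.0, 0.014, 0.002, -0.002]
ft_force: [-0.7, 0.2, -5.6]
grip_width: 0.691
```

```bash
python3 -c "
from h import *
go((.645,-.2741,.22,-14.8))
im,W,T=look('wrist','w6.png')"
```

```text
shift [0.1756, 0.4567, -0.0033] rot [-0.2, -0.2, 16.4]
t 26.7 pos [0.4565 0.1774 0.2174] yaw 1.6 q7 -0.42 F [-0.7  0.2 -5.6] w 0.691
```

View pics/w6.png

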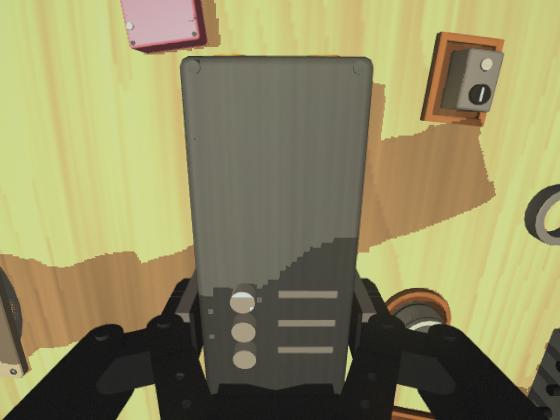

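The long unit is gripped at its middle (0.691 × 85 ≈ 59 mm). Carrying it to the cradle.

servo_tool([
  [0,0.017,0.045,-0.003,0,0,1.6],
  [0,0.035,0.091,-0.003,0,0,3.2],
  [0,0.053,0.137,-0.003,0,0,4.8],
  [0,0.07,0.183,-0.003,0,0,6.5],
  [0,0.088,0.228,-0.003,0,0,8.2],
  [0,0.105,0.274,-0.003,0,0,9.8],
  [0,0.123,0.32,-0.003,0,0,11.4],
  [0,0.14,0.365,-0.003,0,0,13],
  [0,0.158,0.411,-0.003,0,0,14.8],
  [0,0.1756,0.4567,-0.003,0,0,16.4],
  [0,0.1756,0.4567,-0.003,0,0,16.4],
  [0,0.1756,0.4567,-0.003,0,0,16.4],
  [0,0.1756,0.4567,-0.003,0,0,16.4],
])

```text
clock: 28.38
position: [0.6441, -0.2728, 0.2169]
ee_rot: [0.992, -0.128, -0.001, -0.001]
ft_force: [-0.2, -0.7, -4.4]
grip_width: 0.692
```

```bash
python3 - <<'E'
from h import *
go((.645,-.2741,.03,-14.8))
im,W,T=look('wrist')
o=monitor.get_obs();Rt=R.from_quat(o['ee_rot']);P=Rt.inv().apply((W-np.array(o['position'])).reshape(-1,3))
s=(abs(P[:,0])<.028)&(P[:,2]<-.02)&(P[:,2]>-.06)&(P[:,1]<-.03)&(P[:,1]>-.12)
Q=P[s];c=np.linalg.lstsq(np.c_[Q[:,:2],np.ones(len(Q))],Q[:,2],rcond=None)[0];print('top plane tool frame slopes deg',np.degrees(c[:2]).round(2),'z at 0',c[2].round(4),'ymin',np.percentile(Q[:,1],.5).round(4))
s=(abs(P[:,0])<.05)&(P[:,2]<-.025)&(P[:,2]>-.05)&(P[:,1]<-.04)&(P[:,1]>-.12);print(cv2.minAreaRect((P[s][:,:2]*1000).astype(np.float32)))
E
```

```text
shift [0.0015, 0.0013, 0.1869] rot [-0.1, 0.1, 0.1]
t 28.38 pos [ 0.6441 -0.2728  0.2169] yaw -14.7 q7 0.37 F [-0.2 -0.7 -4.4] w 0.692
top plane tool frame slopes deg [ 0.02 -0.37] z at 0 -0.0344 ymin -0.0951
((-0.4715080261230469, -67.71443939208984), (60.689552307128906, 55.420528411865234), 0.012017217464745045)
```

servo_tool([
  [0,0.0008,0.0013,0.03,0,0,0.1],
  [0,0.0008,0.0013,0.08,0,0,0.1],
  [0,0.0008,0.0013,0.13,0,0,0.1],
  [0,0.0008,0.0013,0.17,0,0,0.1],
  [0,0.0008,0.0013,0.195,0,0,0.1],
  [0,0.0008,0.0013,0.201,0,0,0.1],
  [0,0.0008,0.0013,0.201,0,0,0.1],
  [0,0.0008,0.0013,0.201,0,0,0.1],
])

```text
clock: 29.42
position: [0.6454, -0.2761, 0.0185]
ee_rot: [0.992, -0.129, 0.001, 0.0]
ft_force: [0.2, 0.5, -4.4]
grip_width: 0.691
```

```bash
python3 -c "
from h import *
go((.645,-.2741,.0106,-14.8))"
```

```text
shift [-0.0009, -0.0018, 0.0079] rot [0.0, -0.1, -0.0]
t 29.43 pos [ 0.6454 -0.2761  0.0185] yaw -14.8 q7 0.45 F [ 0.2  0.5 -4.4] w 0.691
```

servo_tool([
  [0,-0.0005,-0.0015,0.003,0,0,0],
  [0,-0.0005,-0.0015,0.006,0,0,0],
  [0,-0.0005,-0.0015,0.0085,0,0,0],
  [0,-0.0005,-0.0015,0.0085,0,0,0],
  [0,-0.0005,-0.0015,0.0085,0,0,0],
])

```text
clock: 30.05
position: [0.6447, -0.274, 0.0108]
ee_rot: [0.992, -0.129, 0.0, -0.001]
ft_force: [-8.5, 6.3, 17.9]
grip_width: 0.689
```

servo_tool([
  [0,0,0,-0.0005,0,0,0],
  [1,0,0,-0.0005,0,0,0],
  [1,0,0,-0.0005,0,0,0],
  [1,0,0,-0.0005,0,0,0],
  [1,0,0,-0.0005,0,0,0],
  [1,0,0,-0.03,0,0,0],
  [1,0,0,-0.08,0,0,0],
  [1,0,0,-0.13,0,0,0],
  [1,0,0,-0.19,0,0,0],
  [1,0,0.04,-0.25,0,0,0],
  [1,0,0.06,-0.29,0,0,0],
  [1,0,0.06,-0.29,0,0,0],
  [1,0,0.06,-0.29,0,0,0],
])

```text
clock: 31.68
position: [0.629, -0.332, 0.2975]
ee_rot: [0.992, -0.129, -0.0, -0.0]
ft_force: [-0.5, 1.0, -0.3]
grip_width: 1.0
```

```bash
python3 - <<'E'
from h import *
go()
im,W,T=look('wrist','c5.png')
def f(W,x,y,r,n,lo=.033,hi=.06):
    s=(np.hypot(W[...,0]-x,W[...,1]-y)<r)&(W[...,2]>lo)&(W[...,2]<hi);P=W[s]
    c=np.linalg.lstsq(np.c_[P[:,:2],np.ones(len(P))],P[:,2],rcond=None)[0]
    print(n,len(P),'z',np.median(P[:,2]).round(4),'slope',np.degrees(c[:2]).round(2),[np.round(v,1).tolist() for v in cv2.minAreaRect((P[:,:2]*1000).astype(np.float32))])
f(W,.645,-.274,.13,'long')
im,W,T=look('top','top3.png')
f(W,.645,-.274,.13,'long top')
f(W,.456,-.19,.065,'square');f(W,.638,-.006,.065,'round');f(W,.64,.282,.06,'small');f(W,.455,-.393,.04,'jar',.04,.07);f(W,.448,.0,.05,'tumbler',.05,.1)
E
```

```text
t 31.68 pos [ 0.629  -0.332   0.2975] yaw -14.9 q7 0.43 F [-0.5  1.  -0.3] w 1.0
long 8906 z 0.0453 slope [-0.16  0.04] [[644.6, -274.1], [190.4, 60.5], 75.1]
long top 1428 z 0.0442 slope [ 0.75 -0.38] [[647.0, -260.1], [164.5, 61.4], 75.1]
square 257 z 0.0441 slope [ 0.43 -0.77] [[468.1, -186.2], [34.5, 64.0], 20.8]
round 496 z 0.0445 slope [1.   0.05] [[636.8, -7.8], [62.1, 63.3], 66.6]
small 286 z 0.0404 slope [ 0.26 -0.51] [[639.4, 280.6], [53.7, 34.9], 86.1]
jar 0 z nan slope [0. 0.] [[0.0, 0.0], [0.0, 0.0], 0.0]
tumbler 259 z 0.0871 slope [-5.94 -1.86] [[438.4, 0.3], [66.3, 63.9], 88.9]
  return _methods._mean(a, axis=axis, dtype=dtype,
  ret = ret.dtype.type(ret / rcount)
```

View pics/top3.png

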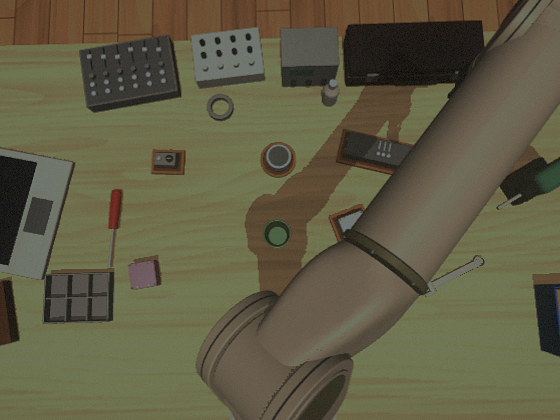

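View pics/c5.png

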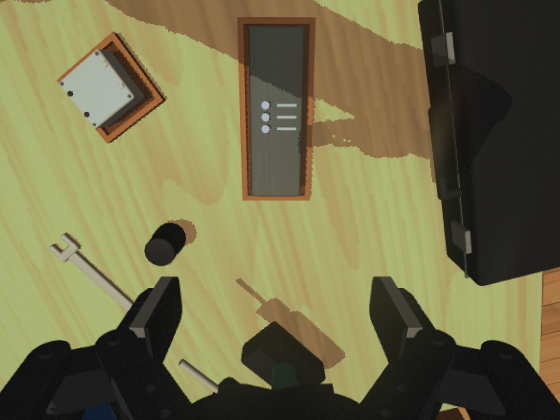

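All four units are in their cradles. In the top view small is at px (168,161), round at (278,157), long at (380,150) and square, partly hidden, at (350,225). The tumbler at (277,233) stands unmoved, and the wrist view shows the jar standing at (165,245). The arm is clear.

```bash
python3 -c "
from h import *
ticket.hand_in()"
```

```text
the job is handed in; nothing more can be done
```

The stack is apart and all four units are in their matching cradles, taken in the order small, square, round, long. I handed the job in at about 32 s on the robot's clock, of the 106 s allowed.

**Units:** After each placing, the measured top heights matched a unit lying flat on a cradle floor:

| Unit | Top height | Expected |
|---|---|---|
| small | 40 mm | 41 mm |
| square | 44 mm | 45 mm |
| round | 44 mm | 45 mm |
| long | 45 mm | 45 mm |

- **Long:** its centre is within 0.5 mm of the cradle centre, and its angle is within 0.3°.
- **Small and square:** they are aligned with their cradles to within about 1°.

**Forces:** The highest wrist force I saw was about 21 N, while setting the long unit down. I only read it at the end of each move.

**Tumbler and jar:** Both were standing in the last pictures, at the same image positions as before, as far as I could compare them by eye.

**Checks that were incomplete:**
- In the last top view the arm hid the jar and part of the square unit. The jar's height check returned nothing, so I relied on the wrist picture for it.
- The square unit's figures come from an earlier, clear top view.
- The top camera's cradle positions differed by 2–3 mm from the wrist camera's, so I used the wrist camera for placing.

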